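# Scan the drawbar out and unhitch it

### The arm

A 7-joint arm with a two-finger parallel gripper is mounted at the origin on the work surface; the furniture and walls round the work are solid. World frame = base frame: x ahead of the robot, y to its left, z up, the work surface at z = 0. Lengths are in m, angles in rad, forces in N, time in s.
With the tool pointing down it reaches from about 0.375 to 0.925 m from the base axis. Payload 3.1 kg.
Tool frame: the origin (TCP) lies between the finger pads; the fingertips stand 19 mm ahead of it and the grasp point (between the pads) is the TCP; z points along the fingers, y is the line along which they close (so a half turn about z gives the same grasp; the last joint's range is limited). The gripper opens to 85 mm and grips with 20 to 120 N. Pads are 22 mm wide; open, the fingers measure 114 mm over their backs; the gripper's body (76 mm by 85 mm) begins 54 mm behind the grasp point. The pads swing forward as they close: fully open they stand 13 mm farther back than shut.
Start: joints at [1.124, 0.383, 0.044, 1.598, -0.018, 1.161, -0.05], TCP at [0.222, -0.611, 0.25] pointing down, gripper open.
Joint ranges: [-2.61, 2.61], [-0.41, 2.15], [-1.48, 1.57], [0, 2.5], [-1.57, 4.71], [0.05, 1.97], [-2.85, 2.85]. Speed limits (rad/s): [2.79, 2.79, 3.14, 3.14, 3.14, 3.14, 3.14].

### API

Orientations are given as a unit quaternion [x, y, z, w].
In Python, from bench import move_ptp, movel, move_j, move_gripper, pause, inverse_kinematics, read_camera, camera_params, MotionError, sign_off, look_for, tip_of, read_time_s, read_qpos, read_joint_vel, read_effort, read_eef_pos, read_tcp_rot, read_ft_force, read_ft_torque, read_finger_gap, read_grasp_force gives the robot as it stands. Calls block until the motion is done:
- move_ptp(position, orientation): joint-space move of the TCP to a pose.
- movel(position, orientation=None, speed=0.15): straight line of the TCP; orientation=None keeps the orientation; speed is the mean speed in m/s.
- move_j(angles): joint-space move.
- move_gripper(opening, effort=None): finger opening in m; effort is the grip in N (None keeps the last); returns when the fingers have stopped.
- pause(seconds).
- inverse_kinematics(position, orientation): joint angles nearest the present ones, or None.
- read_camera(name): name is "scene" or "top" or "wrist"; returns the picture (480x640x3 uint8, red, green, blue); there is no depth.
- camera_params(name): a dict with "K" (3x3 intrinsics, pixels), "camera_from_world" (4x4, takes a point from world to camera coordinates). Camera axes: x right, y down, z forward; pixel columns grow to the right and rows downward; lengths in m; the calibration is good to about 2 mm. A picture is of the moment at which its call begins: read the wrist's pose just before it. camera_params takes no time and is no camera call; for the wrist camera it gives the pose at the moment of the call.
A pose or a line that the arm cannot do raises MotionError and nothing moves.
- sign_off(): hands the job in; it is judged then, once.
Trained networks look in the newest picture that a camera, given by its name, has taken for a name from the list of things; names that differ only in an ending like _2 or _b are one class to them, and where a whole thing is asked for, a point or a joint stands for the part that bears it (a point fixed in the world has none). Each returns a list of dicts, best first, with "confidence" (0 to 1); they miss things now and then, are a little off and sometimes report something else, mostly with a low value. They report only what shows in the picture. A call takes as long as a camera call.
- look_for(camera, name): "at" ([column, row] in pixels, amid what is visible of it).
- tip_of(camera, name): "at" ([column, row] in pixels: a listed point, or the origin of a listed thing).
Readings, each from a call of its own:
- read_time_s(): time.
- read_qpos(): joint angles.
- read_joint_vel(): joint speeds.
- read_effort(): joint torques, N m.
- read_eef_pos(): TCP position.
- read_tcp_rot(): TCP orientation.
- read_ft_force(): force on the tool from outside, world axes, zero at the start.
- read_ft_torque(): the same for the moment, N m.
- read_finger_gap(): finger opening in m.
- read_grasp_force(): force on a finger pad.
Only numpy, scipy, OpenCV 4.12 (cv2) and the standard library are available. Lean on these libraries where they do the work, as an engineer would, in place of code of your own. Each camera call takes 0.05 s, during which the arm holds its last target. There are 200 camera calls.

### The job

Take the grey pocket scanner from the round wooden board, aim its red window squarely at the middle of the barcode label on the ball mount from roughly 6 cm away, keep it steady there for a good second, and lay it back flat on the middle of the board. Then unhitch the blue drawbar tongue: pull its orange latch plate sideways against the spring by squeezing it towards the black fixed plate, and keeping the squeeze lift the tongue straight up off the ball. Finish while still holding it, level and still above the mount, about 10 cm higher than it sat, and leave the tin, the cup and the roll of tape alone.

Things in the scene. Friction and masses are not known exactly. Their poses are not given: they have to be found in the camera images.
- ball_mount: Fixed ball mount. Dark base plate 120 x 110 x 8 mm, grey block 70 x 66 mm on it whose flat top (the seat) is 30 mm above the table, and on that a neck 16 mm thick and a steel ball of 40 mm, cut flat below (flat 14 mm above the seat; top of ball 48 mm above the seat). Origin: on the table under the ball. Its own x axis points away from the barcode label.
- label (a point): Middle of the barcode label (white, black upright bars, 56 wide x 44 mm high), on the front of an upright aluminium plate (64 wide, 78 mm high from the table) at the robot's side of the mount, 71 mm from the ball's axis, 55 mm above the table. The label faces this frame's -x; z up.
- ball_top (a point): Top of the ball, 78 mm above the table.
- tongue: Loose blue drawbar tongue, about 0.57 kg with latch: housing 54 x 54 x 56 mm over the ball, on the seat, with 2 mm of play; blunt nose at -x (to the robot), 36 x 30 mm tube stub reaching 127 mm at +x. Origin: ball's axis, housing's underside, so 30 mm above the table at first; z up. Centre of mass within 10 mm of x = 0. Two upright grip plates stand on top.
- fixed_plate (a point): Middle of the black fixed grip plate, at y = +22 mm, z = 82 mm in the tongue's frame (outer face y = +26); 46 mm long (x), 8 mm thick (y), reaching from 62 to 100 mm above the tongue's origin. Grip both plates from outside, fingers closing along y: 52 mm over both when shut, 37 mm with the latch fully pulled; the middle of the grip is then at y = +7.5 mm.
- latch_plate (a point): Middle of the orange latch plate, at y = -22 mm, z = 82 mm in the tongue's frame when shut (outer face y = -26); 46 mm long (x), 8 mm thick (y), reaching from 62 to 100 mm above the tongue's origin. Keep the fingertips above 62 mm (latch strip and arm lie below).
- latch (a joint): Travel of the spring latch in m along the tongue's +y (orange plate towards black plate): 0 shut, 0.015 stop. The jaw under the ball clears it from about 0.012. Spring 8 N when shut, 12.6 N fully pulled; it springs back if let go, and the tongue cannot be lifted while it is shut.
- scanner: Loose grey pocket scanner, 0.14 kg, lying flat: 102 mm long (x), body 34 mm wide, 36 mm high, black hood 40 mm wide and 16 mm long at the front (+x) end with a red window. Origin: underside, near the middle (the body reaches from x = -50 to +52 mm); grip across the 34 mm width at the origin.
- window (a point): Middle of the scanner's red window, at x = +52 mm, z = 20 mm in the scanner's frame; it looks along this frame's +x (z up).
- beige_tin: Bystander: small beige tin, 52 mm across, 60 mm high, loose.
- cup: Bystander: white cup, 70 x 86 x 51 mm, loose.
- tape: Bystander: roll of yellow tape lying flat, 102 mm across, 18 mm high, loose.
- board: Fixed round wooden board, 216 mm across, 16 mm thick, flat top 16 mm above the table; origin: underside centre. The scanner starts lying on it.

How it is judged:
On the way, in this order (a step that is already met when the one before it is completed fails the run):
1. the held scanner's window is aimed at the middle of the label, 4 to 13 cm away, and steady for 1 s (x of label in the frame of window between 0.04 and 0.13 m and y of label in the frame of window between -0.018 and 0.018 m and z of label in the frame of window between -0.016 and 0.016 m and x of window in the frame of label below -0.03 m and angle between the x axis of window and the x axis of label, either way round below 0.35 rad and linear speed of scanner below 0.03 m/s and contact force between scanner and the fingers above 0.5 N), for 1 s.
2. the scanner lies flat on the board again, within 6 cm of its middle, let go (horizontal distance between scanner and board below 0.06 m and height (world z) of scanner below 0.024 m and angle between scanner's own z axis and vertical below 0.15 rad and contact force between scanner and the fingers below 0.2 N and linear speed of scanner below 0.02 m/s), for 0.2 s.
3. the latch is pulled while the tongue still sits on the ball (value of joint latch above 0.012 m and z of tongue in the frame of ball_mount below 0.036 m and horizontal distance between tongue and ball_mount below 0.006 m), for 0.1 s.
At the end, for the whole second after the job is handed in: The fingers hold the tongue with the latch squeezed (over 10 mm), raised 75 to 160 mm from its seat, within 60 mm of straight above the ball mount and not touching it, level within 0.2 rad and still; the scanner lies flat and let go on the board, within 60 mm of its middle (all of step 2 and z of tongue in the frame of ball_mount between 0.105 and 0.19 m and horizontal distance between tongue and ball_mount below 0.06 m and angle between tongue's own z axis and vertical below 0.2 rad and linear speed of tongue below 0.03 m/s and contact force between tongue and the fingers above 2 N and contact force between tongue and ball_mount below 0.1 N and value of joint latch above 0.01 m); the arm keeps its last pose, push and grip.
It fails at once if a bystander (beige tin) is shifted more than 3 cm (distance of beige_tin from where it was at the start of the episode above 0.03 m).
It fails at once if a bystander (cup) is shifted more than 3 cm (distance of cup from where it was at the start of the episode above 0.03 m).
It fails at once if a bystander (tape) is shifted more than 3 cm (distance of tape from where it was at the start of the episode above 0.03 m).
It also fails if it takes over 54 s, if anything falls off the work surface, if the arm or the gripper's body presses on something with over 40 N, if the wrist force passes 120 N, or if a joint passes its speed limit or range.

## Working session

There is one attempt and no reset: what is moved stays moved. The work goes in short steps, each a Python script; the robot and the scene stay as the last script left them, time stands still between calls to the robot, and variables do not carry over. Pictures are saved under pics/ and viewed, at most 12 in all, crops included, and the job is handed in when it is done.

```bash
mkdir -p pics
cat > h.py <<'E'
from bench import *
import numpy as np, cv2
from scipy.spatial.transform import Rotation as R
def snap(cam,fn=None):
    im=read_camera(cam)
    if fn: cv2.imwrite('pics/'+fn,im[:,:,::-1])
    return im,camera_params(cam)
def ray(p,uv):
    T=p['camera_from_world'];T=np.array(T);Rm=T[:3,:3];c=-Rm.T@T[:3,3]
    d=Rm.T@np.linalg.inv(np.array(p['K']))@np.array([uv[0],uv[1],1.]);return c,d/np.linalg.norm(d)
def atz(p,uv,z):
    c,d=ray(p,uv);return c+d*(z-c[2])/d[2]
def tri(obs):
    A=np.zeros((3,3));b=np.zeros(3)
    for p,uv in obs:
        c,d=ray(p,uv);M=np.eye(3)-np.outer(d,d);A+=M;b+=M@c
    x=np.linalg.solve(A,b);return x
def res(x,obs):
    o=[]
    for p,uv in obs:
        c,d=ray(p,uv);M=np.eye(3)-np.outer(d,d);o.append(np.linalg.norm(M@(c-x)))
    return np.round(o,4)
def quat(yaw):
    "tool down, tool x at yaw; tool y = yaw-90deg"
    return (R.from_euler('z',yaw)*R.from_euler('x',np.pi)).as_quat()
E
python3 - <<'E'
from h import *
print(read_time_s(),read_eef_pos(),read_tcp_rot())
names=['label','ball_top','tongue','fixed_plate','latch_plate','scanner','window','beige_tin','cup','tape','board','ball_mount']
P={}
for c in ['scene','top']:
    _,P[c]=snap(c,c+'0.png')
    print(c,np.round(P[c]['camera_from_world'],3).tolist())
obs={n:{} for n in names}
for n in names:
    for c in P:
        r=tip_of(c,n); print(n,c,[(np.round(q['at'],1).tolist(),round(q['confidence'],2)) for q in r[:2]])
        if r: obs[n][c]=(P[c],r[0]['at'])
for n in names:
    o=list(obs[n].values())
    if len(o)==2:
        x=tri(o);print(n,np.round(x,4),res(x,o))
print(read_time_s())
E
```

```text
0.0 [ 0.22185056 -0.61002324  0.24886419] [ 9.84819658e-01  1.73575655e-01 -3.15482959e-04 -1.27796942e-03]
scene [[-0.508, -0.861, -0.013, 0.329], [-0.514, 0.315, -0.798, 0.332], [0.691, -0.398, -0.603, 0.554], [0.0, 0.0, 0.0, 1.0]]
top [[0.003, -1.0, -0.013, 0.055], [-0.993, -0.002, -0.121, 0.542], [0.121, 0.013, -0.993, 0.979], [0.0, 0.0, 0.0, 1.0]]
label scene [([324.3, 237.9], 0.88)]
label top [([332.1, 204.0], 0.56)]
ball_top scene [([230.3, 357.2], 0.64)]
ball_top top []
tongue scene [([308.8, 229.7], 0.6)]
tongue top [([338.4, 171.1], 0.9)]
fixed_plate scene [([296.8, 198.6], 0.73)]
fixed_plate top [([326.9, 152.7], 0.56)]
latch_plate scene [([317.2, 193.2], 0.95)]
latch_plate top [([350.9, 160.9], 0.97)]
scanner scene [([229.9, 357.1], 0.96), ([225.0, 323.9], 0.29)]
scanner top [([185.3, 295.6], 0.72)]
window scene [([227.1, 325.2], 0.83)]
window top [([190.0, 264.2], 0.58)]
beige_tin scene [([372.8, 211.5], 0.96)]
beige_tin top [([437.6, 163.2], 0.85), ([326.0, 153.8], 0.63)]
cup scene [([228.9, 272.5], 0.71)]
cup top [([230.6, 185.4], 0.94)]
tape scene [([381.5, 320.0], 0.57), ([293.6, 199.8], 0.21)]
tape top [([229.7, 187.1], 0.52)]
board scene [([245.3, 363.9], 0.68)]
board top [([200.4, 302.5], 0.57), ([332.7, 170.9], 0.48)]
ball_mount scene [([308.4, 237.4], 0.64), ([245.2, 363.8], 0.53)]
ball_mount top [([336.9, 174.1], 0.96), ([338.0, 170.5], 0.29)]
label [0.5981 0.0185 0.0547] [0.004 0.004]
tongue [0.6685 0.0105 0.0297] [0.0013 0.0013]
fixed_plate [0.6803 0.0321 0.1117] [0.0002 0.0002]
latch_plate [ 0.6635 -0.0088  0.1206] [0.0004 0.0004]
scanner [0.4346 0.293  0.0203] [0.0003 0.0003]
window [0.4896 0.2783 0.0372] [0.0037 0.0037]
beige_tin [ 6.908e-01 -1.831e-01  3.000e-04] [0.0002 0.0002]
cup [0.6437 0.2142 0.0133] [0.0002 0.0002]
tape [0.4914 0.1193 0.0729] [0.1558 0.1558]
board [0.423  0.2708 0.0005] [0.0024 0.0024]
ball_mount [0.6675 0.0127 0.0098] [0.0013 0.0013]
1.3
```

View pics/scene0.png

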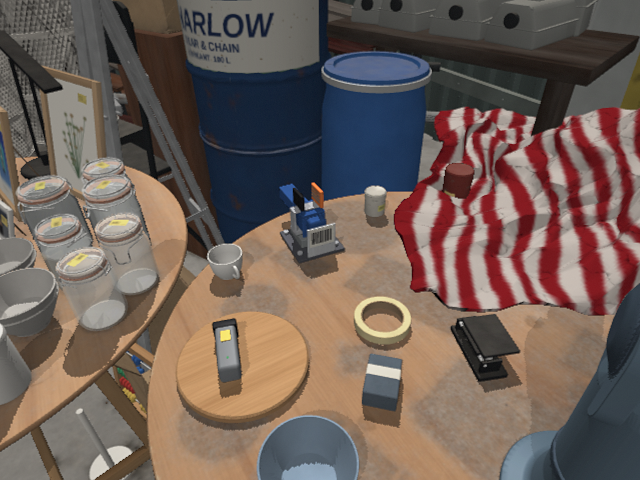

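View pics/top0.png

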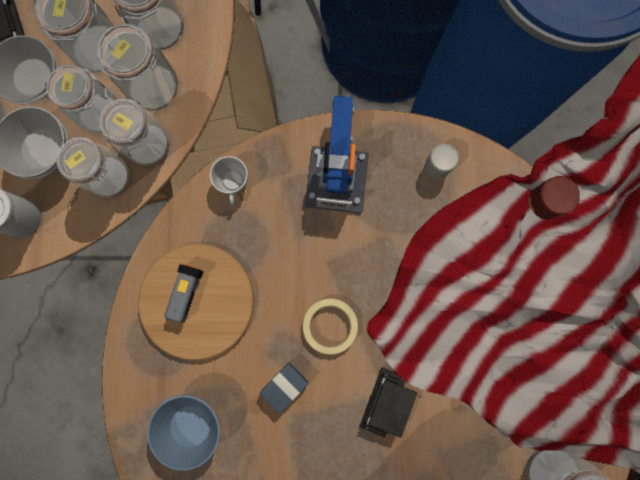

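Both views show the scanner on the board (scene 228,355; top 184,293) pointing roughly +x. The mount and tongue are at top (338,175), and the cup, tin and tape are clear of it. I'll refine with the wrist camera, from two places over each thing.

```bash
cat >> h.py <<'E'
def multi(places,yaw,names,tag):
    obs={n:[] for n in names}
    for i,pl in enumerate(places):
        move_ptp(pl,quat(yaw)); pause(0.15)
        p=camera_params('wrist'); im=read_camera('wrist'); cv2.imwrite(f'pics/{tag}{i}.png',im[:,:,::-1])
        for n in names:
            r=tip_of('wrist',n)
            if r: print(i,n,np.round(r[0]['at'],1),round(r[0]['confidence'],2)); obs[n].append((p,r[0]['at']))
    for n in names:
        if len(obs[n])>1: x=tri(obs[n]);print(n,np.round(x,4),res(x,obs[n]))
E
python3 - <<'E'
from h import *
y=np.radians(167)
multi([[0.60,0.02,0.30],[0.52,0.01,0.30]],y,['label','tongue','fixed_plate','latch_plate','ball_mount'],'m')
print(read_time_s(),read_qpos())
multi([[0.40,0.29,0.25],[0.47,0.26,0.25]],y,['scanner','window','board'],'s')
print(read_time_s(),read_qpos())
E
```

```text
0 label [321.5 207.7] 0.65
0 tongue [327.1 267.7] 0.89
0 fixed_plate [354.2 291.7] 0.78
0 latch_plate [301.2 304.8] 0.62
0 ball_mount [571.8  20.6] 0.48
1 label [343.8 281.9] 0.72
1 tongue [349.6 329. ] 0.68
1 fixed_plate [378.3 367.7] 0.64
1 latch_plate [332.6 376.7] 0.66
label [0.5959 0.0214 0.0662] [0.0017 0.0017]
tongue [0.6677 0.0135 0.0316] [0.0003 0.0003]
fixed_plate [0.6646 0.0348 0.1188] [0.0009 0.0009]
latch_plate [ 0.667  -0.0108  0.1157] [0.0014 0.0014]
5.225 [ 0.5836874   0.1565121  -0.74011775  1.81871486  0.11183485  1.209034
  1.1541726 ]
0 scanner [329.8 244.9] 0.75
0 window [332.1 300.1] 0.89
0 board [311.6 231.4] 0.77
1 scanner [347.9 171.4] 0.71
1 window [346.2 228. ] 0.59
1 board [325.5 162. ] 0.93
scanner [0.4356 0.2944 0.0185] [0.0023 0.0023]
window [0.4845 0.2832 0.0353] [0.0004 0.0004]
board [ 0.4251  0.2773 -0.0123] [0.0013 0.0013]
7.5 [ 0.26529072  0.31095621 -0.98263669  1.83406977  0.28359286  1.14651903
  0.53204702]
```

View pics/m1.png

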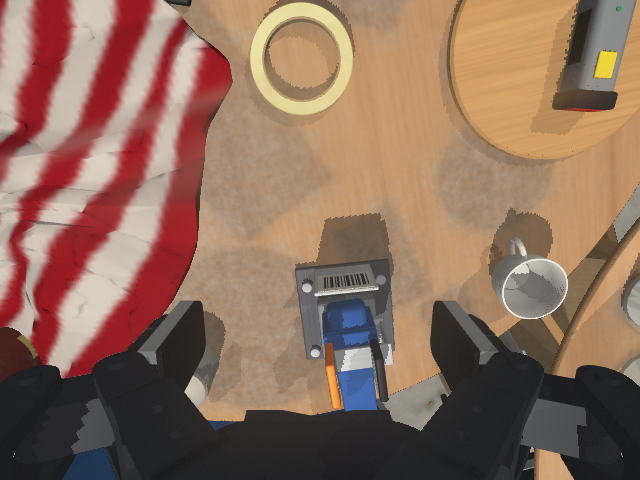

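View pics/s0.png

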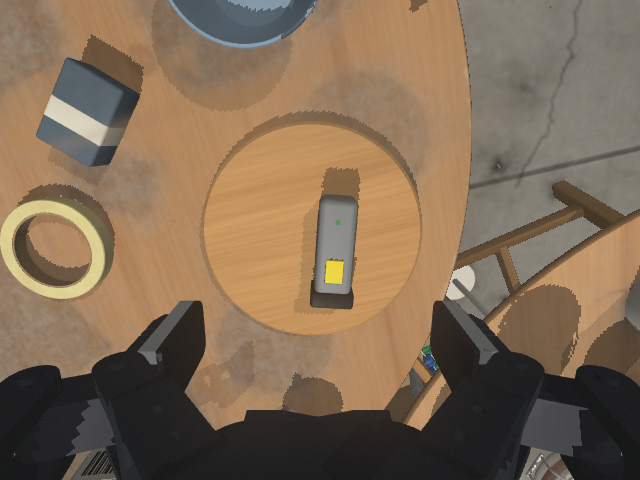

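m1: the mount's front plate edge runs (296,268)-(388,260), orange plate at (334,375), black plate at (379,370). s0: the scanner's grey body is centred around (336,245), hood at (332,298). Next I'll get yaws from the edges.

Run:
```python
from h import *
p0=camera_params('wrist'); T=np.array(p0['camera_from_world']);c=-T[:3,:3].T@T[:3,3];e=np.array(read_eef_pos())
print('off',c-e)
def P(pl):
    Tn=T.copy();Tn[:3,3]=-T[:3,:3]@(np.array(pl)+c-e);return dict(K=p0['K'],camera_from_world=Tn)
m1=P([0.52,0.01,0.30]);s0=P([0.40,0.29,0.25])
def yaw(p,a,b,z):
    A,B=atz(p,a,z),atz(p,b,z);print(np.round(A,4),np.round(B,4),round(np.linalg.norm(B-A),4),np.degrees(np.arctan2(*(B-A)[[1,0]])).round(1))
yaw(m1,(296,268),(388,260),.008)
yaw(m1,(296,268),(308,358),.008)
yaw(m1,(328,345),(334,408),.13);yaw(m1,(373,340),(378,402),.13)
yaw(s0,(320,202),(315,288),.052);yaw(s0,(358,202),(352,288),.052)
yaw(s0,(338,196),(332,290),.052)
for f,x0,y0,x1,y1,o in(('m1',280,240,420,420,'ma.png'),('s0',290,160,390,320,'sa.png')):
    im=cv2.imread(f'pics/{f}.png')[y0:y1,x0:x1];cv2.imwrite('pics/'+o,cv2.resize(im,None,fx=3.2,fy=3.2,interpolation=cv2.INTER_CUBIC))
a,b=[cv2.imread('pics/'+o) for o in('ma.png','sa.png')]
h=max(len(a),len(b));b=np.pad(b,((0,h-len(b)),(0,0),(0,0)));cv2.imwrite('pics/both.png',np.hstack([a,b]));print(a.shape,b.shape)
```

```text
off [-0.06723689  0.01460023  0.12372987]
[ 0.5885 -0.0318  0.008 ] [0.6027 0.0738 0.008 ] 0.1065 82.3
[ 0.5885 -0.0318  0.008 ] [ 0.7063 -0.0453  0.008 ] 0.1187 -6.5
[ 0.6234 -0.005   0.13  ] [ 0.6875 -0.0135  0.13  ] 0.0647 -7.6
[0.6273 0.034  0.13  ] [0.6901 0.0268 0.13  ] 0.0632 -6.6
[0.3845 0.2951 0.052 ] [0.4603 0.2732 0.052 ] 0.0789 -16.1
[0.3917 0.3268 0.052 ] [0.4678 0.306  0.052 ] 0.0789 -15.2
[0.3829 0.3112 0.052 ] [0.4657 0.2879 0.052 ] 0.086 -15.7
(576, 448, 3) (576, 320, 3)
```

View pics/both.png

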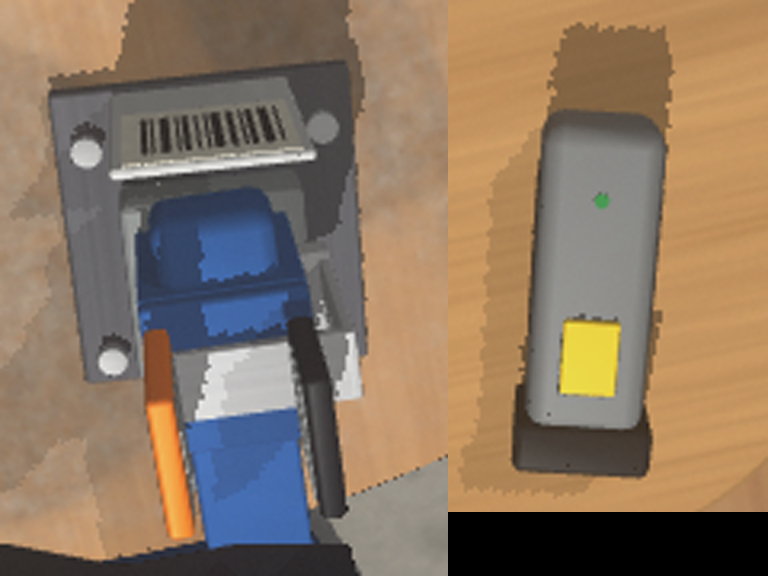

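Run:
```python
from h import *
qs=quat(np.radians(164.8)); qm=quat(np.radians(173))
move_ptp([.435,.295,.12],qs); movel([.435,.295,.040],speed=.15)
move_gripper(0.0,40); print('gap',read_finger_gap(),read_grasp_force(),read_time_s())
movel([.435,.295,.14],speed=.2); print('gap',read_finger_gap())
move_ptp([.47,.036,.12],qm); movel([.4865,.034,.059],speed=.12)
pause(.2)
snap('scene','aim.png')
for c in['scene']:
    for n in['label','window']:
        r=tip_of(c,n);print(c,n,r[:1])
p=camera_params('scene'); w=tip_of('scene','window')
_,pt=snap('top','aimt.png'); wt=tip_of('top','window'); print(wt[:1])
if w and wt:
    o=[(p,w[0]['at']),(pt,wt[0]['at'])];x=tri(o);print(x,res(x,o))
print(read_time_s(),read_finger_gap(),read_eef_pos())
```

```text
gap 0.03363585834680452 41.59637153148651 9.325
gap 0.03350825396988165
scene label [{'at': [323.3, 240.7], 'confidence': 0.95}]
scene window [{'at': [332.7, 249.6], 'confidence': 0.59}]
[]
12.175 0.03350037725078032 [0.4865763  0.03383105 0.05920301]
```

View pics/aim.png

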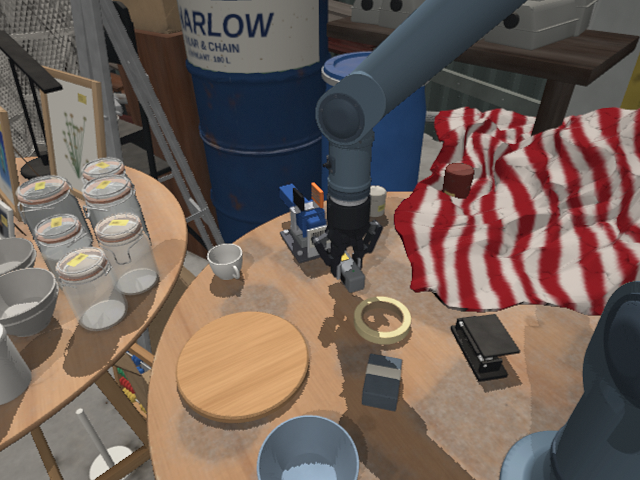

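The scanner is held level at (348,270), pointing at the mount (310,225). I'll use the wrist camera to check the lateral aim while it holds.

Run:
```python
from h import *
pause(.6)
_,p=snap('wrist','aimw.png')
for n in['label','window','scanner','tape']:
    r=tip_of('wrist',n)[:1]; print(n,r)
    z={'label':.055,'window':.055,'scanner':.035,'tape':0}[n]
    if r: print(atz(p,r[0]['at'],z))
print(read_time_s())
```

```text
label []
window []
scanner [{'at': [318.2, 307.5], 'confidence': 0.96}]
[0.48674647 0.03378698 0.035     ]
tape []
13.025
```

View pics/aimw.png

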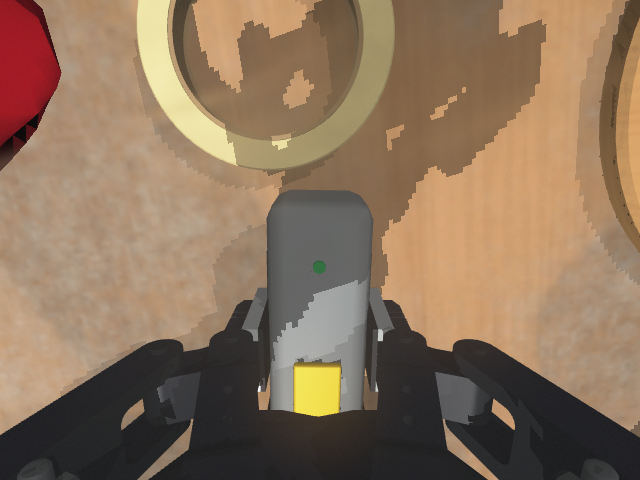

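The scanner is centred and straight in the pads, and its origin projects to where I expected it. After a little more holding I'll lay it back.

Run:
```python
from h import *
pause(.8)
qs=quat(np.radians(164.8))
movel([.46,.037,.13],speed=.2)
move_ptp([.424,.275,.12],qs); movel([.424,.275,.0415],speed=.1); pause(.2)
print('F',read_ft_force(),read_eef_pos())
move_gripper(0.085); pause(.2)
movel([.424,.275,.15],speed=.2)
pause(.2)
_,p=snap('wrist','back.png')
for n,z in(('scanner',.016),('window',.036),('board',0)):
    r=tip_of('wrist',n)[:1]
    if r: print(n,r[0]['confidence'],atz(p,r[0]['at'],z))
y=np.radians(174)
multi([[0.60,0.02,0.30],[0.64,0.03,0.30],[0.58,0.0,0.30]],y,['tongue','fixed_plate','latch_plate'],'n')
print(read_time_s(),read_qpos())
```

```text
F [ 0.32841138 -0.16294737 -2.39272205] [0.42421657 0.27514109 0.04156159]
scanner 0.56 [0.42390029 0.27238731 0.016     ]
window 0.64 [0.47360564 0.26133946 0.036     ]
0 tongue [313.8 272.1] 0.68
0 fixed_plate [342.9 302.5] 0.58
0 latch_plate [289.1 301.4] 0.66
1 tongue [304.  235.7] 0.96
1 latch_plate [278.3 261.6] 0.95
2 tongue [338.5 282.6] 0.71
2 fixed_plate [365.3 314.8] 0.7
2 latch_plate [316.9 318.6] 0.6
tongue [0.666  0.0128 0.0404] [0.0019 0.0005 0.0022]
fixed_plate [0.697  0.0389 0.0578] [0.0003 0.0003]
latch_plate [ 0.6715 -0.0099  0.1039] [0.0018 0.0013 0.0009]
21.3 [ 0.76957594  0.38735274 -1.04370598  1.67461556  0.34673593  1.28117154
  1.12449499]
```

View pics/back.png

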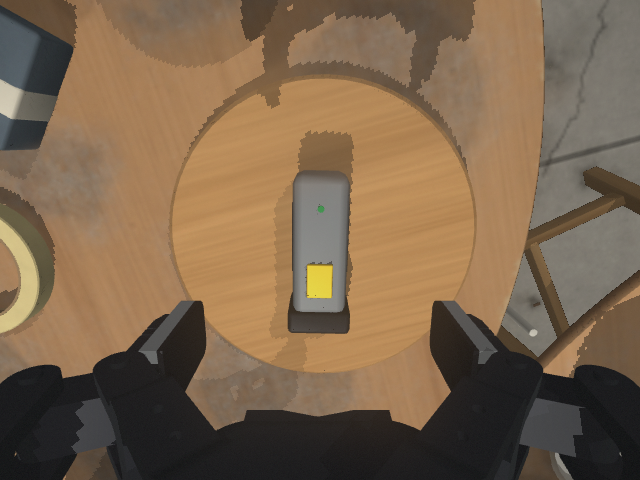

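View pics/n0.png

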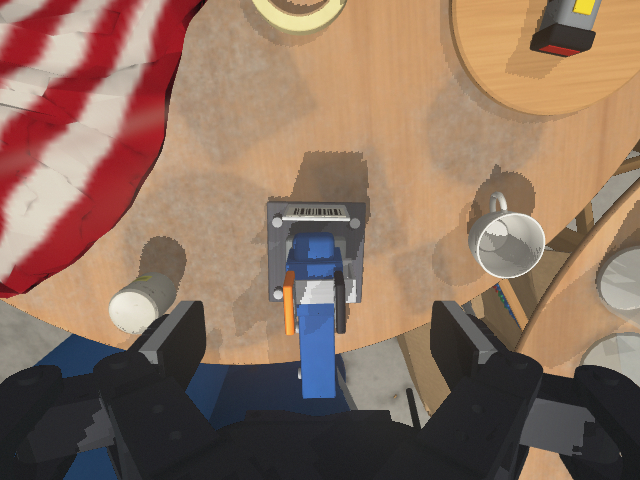

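The scanner lies flat in the middle of the board. In n0 the orange plate is at (289,303) and the black plate at (341,302), aligned with the tool. Now the lateral check, then the squeeze.

Run:
```python
from h import *
q=quat(np.radians(174))
p0=camera_params('wrist');T=np.array(p0['camera_from_world']);e=np.array(read_eef_pos())
c=-T[:3,:3].T@T[:3,3]+np.array([.6,.02,.3])-e
Tn=T.copy();Tn[:3,3]=-T[:3,:3]@c;p=dict(K=p0['K'],camera_from_world=Tn)
yv=np.array([.1045,.9945,0]);o=np.array([.667,.0125,0])
a=atz(p,(284.5,310),.13);b=atz(p,(345,310),.13)
print('outer faces in tongue y',(a-o)@yv,(b-o)@yv)
s=((a-o)@yv+(b-o)@yv)/2
assert abs(s)<.006
o=o+yv*s*.6
t=o+yv*.0075; print(s,t)
move_ptp([t[0],t[1],.20],q); f0=np.array(read_ft_force())
movel([t[0],t[1],.114],speed=.12); pause(.2)
print('descend df',np.array(read_ft_force())-f0)
move_gripper(0.0,60); pause(.2)
print('gap',read_finger_gap(),read_grasp_force(),'df',np.array(read_ft_force())-f0,read_eef_pos(),read_time_s())
snap('scene','grip.png')
```

```text
outer faces in tongue y -0.027512929375286245 0.02356500296148779
-0.0019739632068992274 [0.66765998 0.01878089 0.        ]
descend df [-1.76866037  0.31802557 -2.06032162]
gap 0.03519145192663015 60.81278085708618 df [-1.695427    1.10286245  3.80089682] [0.66835545 0.0208629  0.11559846] 23.675
```

View pics/grip.png

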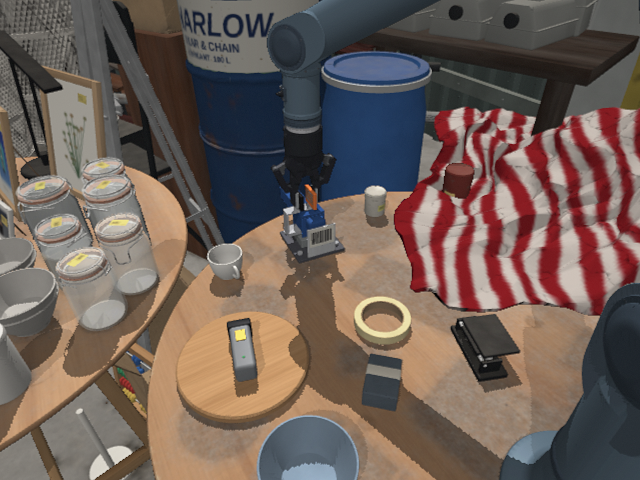

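The gripper holds both plates with the gap at 35 mm, so the latch is fully pulled. Side forces are small. Lift straight up.

Run:
```python
from h import *
e=np.array(read_eef_pos());f0=np.array(read_ft_force())
for dz in(.02,.06,.105):
    movel([e[0],e[1],e[2]+dz],speed=.06); print(dz,np.array(read_ft_force())-f0,read_finger_gap(),read_grasp_force(),read_eef_pos())
pause(.6)
snap('scene','lift.png')
for n in('tongue','latch_plate','fixed_plate','scanner'): print(n,tip_of('scene',n)[:1])
print(read_time_s(),read_finger_gap(),read_ft_torque())
```

```text
0.02 [  0.50816812  -3.13886902 -11.78597893] 0.035050445506440424 60.97669959068298 [0.66781041 0.02066487 0.1352067 ]
0.06 [  0.02851067  -2.15553465 -13.57254464] 0.03571507611321698 60.96977949142456 [0.66804547 0.02067382 0.1753269 ]
0.105 [  0.95244851  -1.91438515 -12.78769347] 0.03535939153895832 60.96993684768677 [0.66798205 0.02067191 0.22014156]
tongue [{'at': [305.8, 186.4], 'confidence': 0.79}]
latch_plate [{'at': [311.0, 151.7], 'confidence': 0.75}]
fixed_plate [{'at': [296.4, 153.3], 'confidence': 0.67}]
scanner [{'at': [247.0, 354.3], 'confidence': 0.97}]
26.8 0.035508565615617375 [ 0.01360928 -0.02057556 -0.01975177]
```

View pics/lift.png

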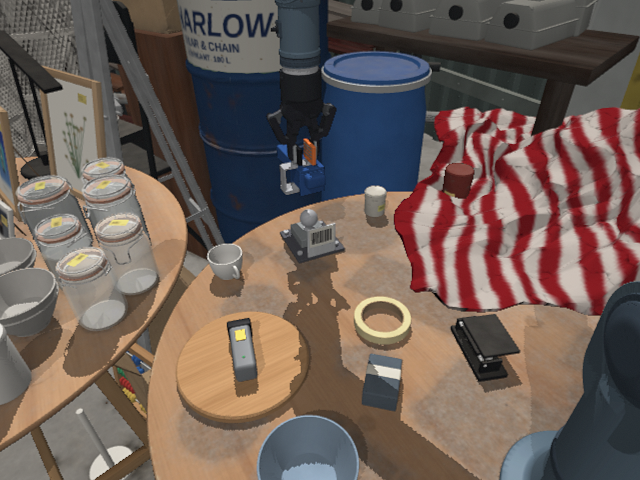

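The tongue is off and held level at (303,175), about 10 cm above the bare ball (310,218). The scanner lies on the board at (242,350), and the tin, cup and tape have not moved.

```bash
python3 -c "
from bench import *
print(sign_off())"
```

```text
the job is handed in; nothing more can be done
None
```

The job is handed in: I aimed and held the scanner at the label, laid it back flat near the middle of the board, and lifted the tongue about 10 cm, still squeezed and level above the mount; the sign-off gave no verdict.

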